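# Lift the lemon off its board with the tongs and hold it over the bowl

### The arm

A 6-joint arm with a two-finger parallel gripper is mounted at the origin on a cart in front of the work surface, level with it; the furniture and walls round the work are solid. World frame = base frame: x ahead of the robot, y to its left, z up, the work surface at z = 0. Lengths are in m, angles in degrees, forces in N, time in s.
With the tool pointing down it reaches from about 0.325 to 0.9 m from the base axis. Payload 6.1 kg.
Tool frame: the origin (TCP) lies at the very end of the fingers, on their centre line; the grasp point (between the pads) lies robot.grip_point_offset behind it (robot.grip_point_offset is the distance from the TCP to the grasp point, in m); z points along the fingers, y is the direction in which the jaws open and shut (so a half turn about z gives the same grasp; the last joint's range is limited). The gripper opens to 85 mm and grips with 20 to 120 N. Pads are 22 mm wide; open, the fingers measure 114 mm over their backs; the gripper's body (76 mm by 85 mm) begins 54 mm behind the grasp point. The pads swing forward as they close: fully open they stand 13 mm farther back than shut.
Start: joints at [63.936, 12.628, 87.462, -0, 79.91, -7.225], TCP at [0.202, 0.592, 0.231] pointing down, gripper open.
Joint ranges: [-170.65, 170.65], [-52.31, 119.04], [5.05, 147.46], [-71.25, 251.25], [11.57, 151.72], [-153.62, 153.62]. Speed limits (degrees/s): [147.25, 147.25, 172.46, 180, 180, 180].

### API

Orientations are given as a 3x3 rotation matrix whose columns are the frame's x, y, z axes.
In Python, from station import robot gives the robot as it stands.
- The arm moves only by the tool step_arm, never from a script. Its argument "increments" is a list that holds one entry, the list of rows, each a list of 5 numbers: the finger opening in m, from 0 to 0.0854, then the shift along the tool's x, y, z in m, then the turn about the tool's z in rad. In form: [[[gripper, dx, dy, dz, turn], ...]]. A call has 1 to 20 rows; each row is the pose to reach, as a shift and turn from the pose commanded when the call began, along the tool's axes at that moment; what a row does not reach only later rows make up. A row lasts 1/8 s, in which the tool goes at most 62.5 mm and 10.7 degrees, less where a joint would pass 70% of its speed; a pose out of reach is approached as far as the arm can. A call with a gripper value outside its range is refused whole. The fingers move at their own pace and stop on an object; the grip force is fixed at half the most. Time passes only in rows, so rows that repeat a pose let the fingers close. It gives the time, the measured TCP pose, the force and the opening at its end, in the units of the state.
- robot.get_obs(): the state, without advancing time (a new reading comes with each control period).
- robot.capture(name): name is "scene" or "side" or "wrist"; returns (picture, depth): 400x640x3 uint8, red, green, blue; 400x640 float32, m along the optical axis (not along the pixel's ray), 0 where there is no reading.
- robot.camera_params(name): a dict with "intrinsics" (3x3 intrinsics, pixels), "rvec" (rotation vector, rad) and "tvec" (3), from world to camera coordinates, as OpenCV has them. Camera axes: x right, y down, z forward; pixel columns grow to the right and rows downward; lengths in m; the calibration is good to about 2 mm. A picture is of the moment at which its call begins: read the wrist's pose just before it. camera_params takes no time and is no camera call; for the wrist camera it gives the pose at the moment of the call.
- robot.sign_off(): hands the job in, once; it reports no verdict.
Trained networks look in the newest picture that a camera, given by its name, has taken for a name from the list of things; names that differ only in an ending like _2 or _b are one class to them, and where a whole thing is asked for, a point or a joint stands for the part that bears it (a point fixed in the world has none). Each returns a list of dicts, best first, with "conf" (0 to 1); they miss things now and then, are a little off and sometimes report something else, mostly with a low value. They report only what shows in the picture. A call takes as long as a camera call. They do not tell look-alikes from the thing itself.
- robot.cut_out(camera, label): "region" (400x640 bool, what is visible of it) and "uv" ([column, row] in pixels, amid what is visible of it).
The state is a dict: "clock": time; "joint_pos": joint angles; "dq": joint speeds; "joint_efforts": joint torques, N m; "eef_pos": TCP position; "ee_rot": TCP orientation; "contact_force": force on the tool from outside, world axes, zero at the start; "torque": the same for the moment, N m; "opening": finger opening in m.
Only numpy, scipy, OpenCV 4.12 (cv2) and the standard library are available. Lean on these libraries where they do the work, as an engineer would, in place of code of your own. Each camera call takes 0.05 s, during which the arm holds its last target. There are 200 camera calls.

### The job

Pick up the small steel tongs that stand upright on the counter in front of you, take the lemon off the wooden board with them, and hold it clear above the rim of the open mixing bowl, fully over the bowl's mouth, ready to be rinsed. Touch the lemon only with the tongs, do not let it fall or roll off, and leave the bowl and everything else standing where it is. Finish while still holding: keep the tongs closed on the lemon above the bowl, and do not put anything down or let go.

Things in the scene. Friction and masses are not known exactly. Their poses are not given: they have to be found in the camera images.
- tongs: short steel serving tongs standing upright on two broad paddle jaws, hinge on top, 142 mm tall, 90 g. Origin: on the surface midway between the feet (open). z up; hinge axis along x, 137 mm above the origin, barrel radius 5 mm; the jaws close along y. The -y arm belongs to this body, the +y arm is hinged to it. Squeezed evenly, the body leans by half the joint value
- tongs_grip (a point): grip point: 105 mm above the tongs' origin, 32 mm below the hinge. Fingers close along the tongs' y from outside on flat strips 18 mm wide, 13 to 50 mm below the hinge, 61 mm over their outsides when open (57 at their top, 64 at their bottom). A spring holds the tongs open; squeezing here takes 3 to 6 N, and more once the jaws bear on something
- tongs_jaws (a point): point of tongs midway between the open paddles, 86 mm below tongs_grip. Paddles: 34 to 40 mm wide along x, from 20 mm above to 19 mm below this point, 94 mm apart inside when open; 1 mm less at the grip closes them about 3 mm. With the tongs squeezed it drifts to the tongs' +y by 118 mm x half the joint value; the jaws' true middle stays under the hinge
- tongs_arm (a joint): hinge of the tongs, rad: 0 = fully open (as it starts), grows as they close, at most 0.6; about 0.3 to 0.35 when closed on the lemon across its width
- lemon: a lemon, 71 mm long along its own x, 53 mm wide along y, 51 mm high, about 85 g, lying on the wooden board; origin on its underside
- lemon_center (a point): centre of the lemon, 25.5 mm above its underside
- board: small wooden board, 126 x 142 mm along x, y, fixed; its top is 14 mm above its origin, which is on the surface at its centre
- bowl: conical open steel mixing bowl, 211 mm across at the rim, 107 mm high; origin: centre of its underside
- timer: wind-up kitchen timer, 57 x 57 x 47 mm, bystander; origin: centre of its underside
- small_tin: small food tin, 57 mm across, 72 mm tall, bystander; origin: centre of its underside
- spice_jar: small spice jar, 44 mm across, 105 mm tall, bystander; origin: centre of its underside
- jar: squat glass jar, 70 mm across, 86 mm tall, bystander; origin: centre of its underside
- milk: milk carton, 71 x 72 x 228 mm, bystander at the back; origin: centre of its underside
- canister: canister with lid, 92 mm across, 120 mm tall, bystander at the back right; origin: centre of its underside
- punnet: punnet of berries, 194 x 166 x 53 mm, bystander on the left; origin: centre of its underside
Not all that is in view belongs to the job. There is more than one size of the tongs; the one meant has the size given above.

How it is judged:
By the outcome, as a careful person would: the job done as asked, in the order asked, and still so for the second after the job is handed in, while the arm keeps its last pose, push and grip.
It also fails if it takes over 51 s, if anything falls off the work surface, if the arm or the gripper's body presses on something with over 40 N, if the wrist force passes 120 N, or if a joint passes its speed limit or range.

## Working session

There is one attempt and no reset: what is moved stays moved. The work goes in short steps, Python scripts to look and compute and a tool call to move; the robot and the scene stay as the last step left them, time stands still between calls to the robot, and variables do not carry over. Pictures are saved under pics/ and viewed, about 8 in all and at most 12, crops included, and the job is handed in when it is done.

Besides the shell and the picture viewer there is one more tool, called after ">>>" by a JSON object that holds its "method" and its "body", one argument or row to a line. step_arm: Moves the arm, as the interface text tells. Its arguments: {"type":"object","properties":{"increments":{"type":"array"}},"required":["increments"]}

```bash
mkdir -p pics; ls; cat > h.py <<'E'
import numpy as np, cv2
from station import robot
def cap(n):
    im,d=robot.capture(n); p=robot.camera_params(n); return im,d,p
def pts(d,p,mask=None):
    K=np.array(p["intrinsics"]);R=cv2.Rodrigues(np.array(p["rvec"],float))[0];t=np.array(p["tvec"],float).ravel()
    v,u=np.nonzero((d>0) if mask is None else (mask&(d>0)))
    z=d[v,u];c=np.stack([(u-K[0,2])*z/K[0,0],(v-K[1,2])*z/K[1,1],z],1)
    return (c-t)@R,u,v
def proj(X,p):
    return cv2.projectPoints(np.array(X,float).reshape(-1,1,3),np.array(p["rvec"],float),np.array(p["tvec"],float),np.array(p["intrinsics"],float),None)[0].reshape(-1,2)
E
python3 - <<'E'
from h import *
print(robot.grip_point_offset); o=robot.get_obs(); print(o["clock"],o["eef_pos"],o["ee_rot"],o["opening"])
ims=[]
for n in ["scene","side"]:
    im,d,p=cap(n); ims.append(im)
    np.savez(f"{n}.npz",im=im,d=d)
    for l in ["tongs","lemon","board","bowl","timer","small_tin","spice_jar","jar","milk","canister","punnet"]:
        for r in robot.cut_out(n,l)[:3]:
            if r["conf"]<.25: continue
            X,u,v=pts(d,p,r["region"])
            if len(X)<5: continue
            print(n,l,round(r["conf"],2),np.round(r["uv"]),len(X),np.round(np.percentile(X,[3,50,97],axis=0),3).tolist())
cv2.imwrite("pics/a.png",cv2.cvtColor(ims[0],cv2.COLOR_RGB2BGR))
cv2.imwrite("pics/b.png",cv2.cvtColor(ims[1],cv2.COLOR_RGB2BGR))
E
```

```text
pics
0.0187
0.0 [0.20156208 0.5909593  0.23020704] [[-9.46431351e-01  3.22904062e-01 -8.15511209e-04]
 [ 3.22905029e-01  9.46429723e-01 -1.76682126e-03]
 [ 2.01310286e-04 -1.93550770e-03 -9.99998107e-01]] 0.08515661152482076
scene tongs 0.74 [383. 151.] 163 [[0.412, -0.391, 0.005], [0.426, -0.315, 0.063], [0.437, -0.29, 0.139]]
scene tongs 0.48 [397. 150.] 33 [[0.304, -0.343, 0.009], [0.339, -0.316, 0.091], [0.369, -0.297, 0.11]]
scene tongs 0.32 [320. 157.] 214 [[0.643, -0.199, 0.02], [0.667, -0.162, 0.073], [0.701, -0.147, 0.091]]
scene lemon 0.51 [329. 192.] 137 [[0.515, -0.039, 0.013], [0.54, -0.013, 0.054], [0.575, 0.005, 0.065]]
scene board 0.67 [323. 195.] 502 [[0.493, -0.097, 0.005], [0.56, -0.009, 0.013], [0.621, 0.049, 0.023]]
scene bowl 0.57 [312. 244.] 1882 [[0.382, 0.202, -0.003], [0.486, 0.265, 0.056], [0.56, 0.38, 0.109]]
scene timer 0.61 [353. 236.] 68 [[0.328, 0.127, 0.021], [0.346, 0.148, 0.042], [0.363, 0.163, 0.051]]
scene small_tin 0.55 [374. 193.] 224 [[0.317, -0.168, -0.001], [0.342, -0.128, 0.061], [0.37, -0.114, 0.076]]
scene spice_jar 0.58 [284. 210.] 203 [[
[... 1758 characters left out ...]
.] 540 [[0.413, -0.389, -0.001], [0.43, -0.355, 0.051], [0.452, -0.283, 0.139]]
side spice_jar 0.83 [346. 187.] 309 [[0.643, 0.157, 0.006], [0.66, 0.165, 0.067], [0.683, 0.192, 0.106]]
side jar 0.78 [395. 260.] 603 [[0.645, -0.214, 0.01], [0.668, -0.195, 0.071], [0.704, -0.155, 0.087]]
side jar 0.35 [335. 313.] 485 [[0.415, -0.389, -0.0], [0.429, -0.356, 0.055], [0.446, -0.29, 0.139]]
side milk 0.72 [345. 144.] 1206 [[0.669, 0.324, 0.005], [0.704, 0.349, 0.127], [0.758, 0.396, 0.218]]
side canister 0.79 [432. 313.] 1471 [[0.652, -0.451, 0.004], [0.681, -0.424, 0.099], [0.731, -0.371, 0.109]]
side punnet 0.63 [252. 150.] 1028 [[0.296, 0.473, 0.0], [0.378, 0.561, 0.037], [0.474, 0.716, 0.051]]
```

View pics/a.png

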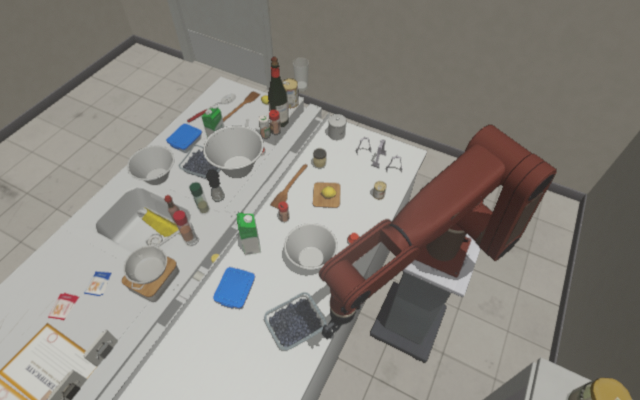

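View pics/b.png

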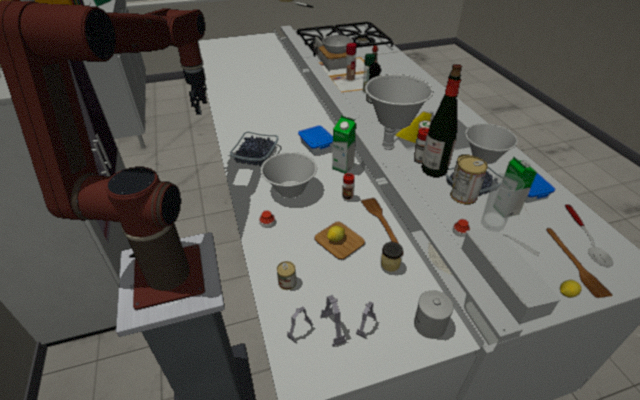

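The scene picture shows the bowl at (312,244), lemon on board at (329,192), and tongs at (365,147), (380,152) and (395,165). In the side picture the three tongs stand at (299,320), (333,315) and (367,317). The middle one reaches 139 mm and the outer two only 102 mm, so the middle one is the 142 mm pair. I'll confirm that in a crop and measure.

```bash
python3 - <<'E'
from h import *
S={}
for n in ["side","scene"]:
    f=np.load(f"{n}.npz");p=robot.camera_params(n);X,u,v=pts(f["d"],p);S[n]=(f["im"],X,u,v,p)
    b=(X[:,0]>.38)&(X[:,0]<.475)&(X[:,1]>-.46)&(X[:,1]<-.22)
    for lo,hi in [(.005,.025),(.025,.045),(.045,.07),(.07,.09),(.09,.11),(.11,.125),(.125,.15)]:
        m=b&(X[:,2]>lo)&(X[:,2]<hi);Y=X[m]
        if len(Y)<4: continue
        g=[Y[Y[:,1]<-.337],Y[Y[:,1]>=-.337]]
        print(n,lo,[(len(q),np.round(np.percentile(q[:,:2],[5,50,95],axis=0),3).tolist()) for q in g if len(q)])
    m=(X[:,2]>.02)&(X[:,2]<.075)&(X[:,0]>.49)&(X[:,0]<.625)&(X[:,1]>-.09)&(X[:,1]<.05)
    Y=X[m]; print("lemon",len(Y),np.round(np.percentile(Y,[1,50,99],axis=0),3).tolist())
    q=Y[Y[:,2]>.035][:,:2].astype(np.float32); print(cv2.minAreaRect(q))
    m=(X[:,2]>.095)&(X[:,2]<.12)&(np.hypot(X[:,0]-.47,X[:,1]-.3)<.13);q=X[m][:,:2].astype(np.float32);print("rim",cv2.minEnclosingCircle(q))
im=S["side"][0][275:350,265:425];im2=S["scene"][0][125:185,345:425]
c=np.vstack([cv2.resize(im,(800,375),interpolation=2),cv2.resize(im2[:, :],(800,225) if 0 else (300,225),interpolation=2) if 0 else cv2.copyMakeBorder(cv2.resize(im2,(300,225),interpolation=2),0,0,0,500,0)])
cv2.imwrite("pics/c.png",c[:,:,::-1])
E
```

```text
side 0.005 [(70, [[0.399, -0.449], [0.429, -0.388], [0.459, -0.348]]), (65, [[0.396, -0.295], [0.425, -0.292], [0.447, -0.268]])]
side 0.025 [(47, [[0.416, -0.389], [0.431, -0.387], [0.444, -0.384]]), (33, [[0.413, -0.295], [0.427, -0.293], [0.443, -0.291]])]
side 0.045 [(40, [[0.424, -0.385], [0.43, -0.38], [0.436, -0.376]]), (13, [[0.421, -0.303], [0.426, -0.301], [0.433, -0.297]])]
side 0.07 [(33, [[0.423, -0.376], [0.43, -0.373], [0.437, -0.369]]), (11, [[0.42, -0.31], [0.425, -0.308], [0.43, -0.304]])]
side 0.09 [(37, [[0.422, -0.371], [0.43, -0.37], [0.439, -0.367]]), (11, [[0.419, -0.312], [0.422, -0.311], [0.426, -0.31]])]
side 0.11 [(30, [[0.422, -0.37], [0.43, -0.367], [0.438, -0.36]]), (7, [[0.421, -0.314], [0.424, -0.313], [0.433, -0.312]])]
side 0.125 [(77, [[0.422, -0.365], [0.43, -0.347], [0.437, -0.339]]), (26, [[0.421, -0.336], [0.427, -0.323], [0.435, -0.315]])]
lemon 223 [[0.516, -0.048, 0.027], [0.542, -0.035, 0.053], [0.576, -0.005, 0.066]]
((0.5462121367454529, -0.0244150310754776), (0.05733724310994148, 0.04905819892883301), 46.07246780395508)
rim ((0.466342568
[... 506 characters left out ...]
), (15, [[0.418, -0.316], [0.425, -0.308], [0.431, -0.299]])]
scene 0.09 [(5, [[0.418, -0.373], [0.422, -0.37], [0.426, -0.365]]), (11, [[0.42, -0.317], [0.427, -0.312], [0.432, -0.303]])]
scene 0.11 [(4, [[0.42, -0.369], [0.424, -0.368], [0.43, -0.366]]), (11, [[0.417, -0.326], [0.427, -0.311], [0.433, -0.306]])]
scene 0.125 [(14, [[0.417, -0.36], [0.427, -0.341], [0.436, -0.337]]), (13, [[0.419, -0.335], [0.425, -0.324], [0.43, -0.31]])]
lemon 153 [[0.505, -0.082, 0.02], [0.543, -0.011, 0.051], [0.602, 0.047, 0.065]]
((0.542066216468811, -0.01859622448682785), (0.058892980217933655, 0.0500401109457016), 54.34461212158203)
rim ((0.4679793119430542, 0.29649847745895386), 0.10766055434942245)
```

View pics/c.png

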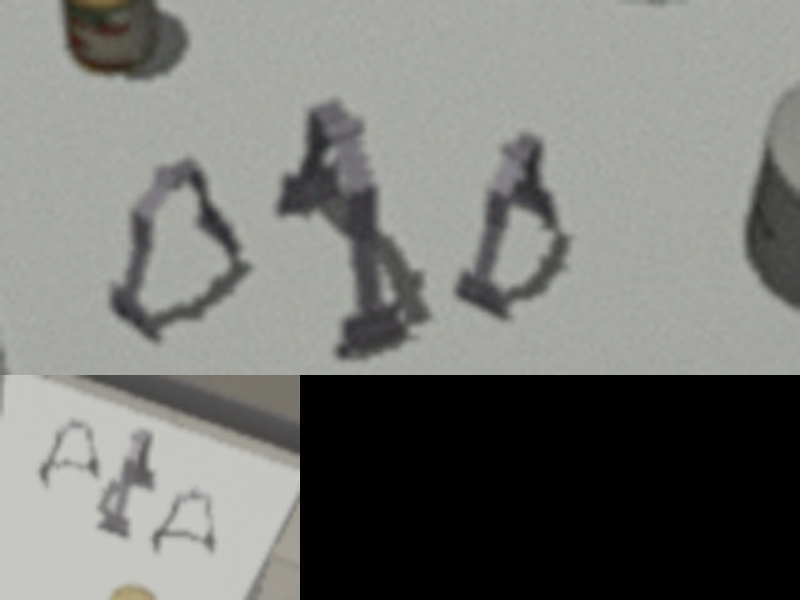

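The crop shows the tall pair in the middle at side pixel (333,315), with a clearly longer body and its jaws opening along world y. The shorter look-alikes stand left and right of it. The tall one fits the description at 0.139 m measured, centred near (0.428,-0.340). I'll pass over the lemon first to see how it lies through the wrist camera.

>>> {"method": "step_arm", "body": {
  "increments": [
    [[0.085,-0.1,-0.09,-0.1,0.18],[0.085,-0.52,-0.47,-0.1,2.77],[0.085,-0.52,-0.47,-0.1,2.77],[0.085,-0.52,-0.47,-0.1,2.77],[0.085,-0.52,-0.47,-0.1,2.77],[0.085,-0.52,-0.47,-0.1,2.77],[0.085,-0.52,-0.47,-0.1,2.77],[0.085,-0.52,-0.47,-0.1,2.77],[0.085,-0.52,-0.47,-0.1,2.77],[0.085,-0.52,-0.47,-0.1,2.77],[0.085,-0.52,-0.47,-0.1,2.77],[0.085,-0.52,-0.47,-0.1,2.77],[0.085,-0.52,-0.47,-0.1,2.77],[0.085,-0.52,-0.47,-0.1,2.77],[0.085,-0.52,-0.47,-0.1,2.77],[0.085,-0.52,-0.47,-0.1,2.77],[0.085,-0.52,-0.47,-0.1,2.77],[0.085,-0.52,-0.47,-0.1,2.77]]
  ]
}}

```text
clock: 3.45
eef_pos: [0.5422, -0.0212, 0.3313]
ee_rot: [[0.999, 0.044, 0.0], [0.044, -0.999, -0.0], [0.0, 0.0, -1.0]]
contact_force: [0.3, -0.3, 0.3]
opening: 0.085
```

```bash
cat > lem.py <<'E'
from h import *
import sys
o=robot.get_obs(); print(o["clock"],o["eef_pos"],np.round(o["ee_rot"],3).tolist(),o["joint_pos"],o["contact_force"])
im,d,p=cap("wrist"); cv2.imwrite(sys.argv[1],im[:,:,::-1])
for l in ["lemon","tongs","board"]:
  for r in robot.cut_out("wrist",l)[:2]:
    X,u,v=pts(d,p,r["region"]); 
    if len(X)<20: continue
    print(l,r["conf"],r["uv"],len(X),np.round(np.percentile(X,[1,50,99],axis=0),3).tolist())
    q=X[:,:2] if l!="lemon" else X[X[:,2]>.03][:,:2]
    if len(q)>5: print(cv2.minAreaRect(q.astype(np.float32)))
    if l=="lemon":
        c=X[X[:,2]>.028]
        from scipy.optimize import least_squares
        f=lambda a:(lambda e:np.sqrt((( (c[:,0]-a[0])*np.cos(a[2])+(c[:,1]-a[1])*np.sin(a[2]))/.0355)**2+((-(c[:,0]-a[0])*np.sin(a[2])+(c[:,1]-a[1])*np.cos(a[2]))/.0265)**2+((c[:,2]-.0395)/.0255)**2)-1)(0)
        for a0 in (0,.8,1.6,2.4):
            s=least_squares(f,[*np.median(c[:,:2],0),a0],loss="soft_l1",f_scale=.05); print("fit",s.cost,s.x[:2],np.degrees(s.x[2])%180)
E
python3 lem.py pics/d.png
```

```text
3.45 [ 0.54217094 -0.02118152  0.33131652] [[0.999, 0.044, 0.0], [0.044, -0.999, -0.0], [0.0, 0.0, -1.0]] [-1.05663776e+01 -1.44090213e+00  9.19593097e+01 -3.45935158e-04
  8.94801999e+01  7.68840763e+01] [ 0.34006571 -0.32073758  0.25693183]
lemon 0.88 [322.8, 161.3] 1304 [[0.518, -0.047, 0.015], [0.551, -0.021, 0.058], [0.579, 0.003, 0.066]]
((0.5475112795829773, -0.021638918668031693), (0.05636820197105408, 0.05560068413615227), 61.00379180908203)
fit 1.0391670437829812 [ 0.54581203 -0.02230521] 20.15984304008084
fit 1.039167043381519 [ 0.54581216 -0.0223054 ] 20.16622249457066
fit 1.0391670466841303 [ 0.54581219 -0.02230543] 20.167437162597786
fit 1.0391670466420566 [ 0.545812   -0.02230518] 20.158813392402863
lemon 0.55 [543.6, 255.4] 2013 [[0.409, -0.391, 0.003], [0.43, -0.331, 0.084], [0.447, -0.289, 0.143]]
((0.4293746054172516, -0.3384011685848236), (0.03318168222904205, 0.09768599271774292), 2.12750506401062)
fit 130.77388273636362 [ 0.42951676 -0.32873603] 178.15442089667232
fit 118.6060329385409 [ 0.42966745 -0.33026468] 98.87797219961335
fit 118.50705939613259 [ 0.429566
[... 239 characters left out ...]
015411377), (0.186544731259346, 0.06686712801456451), 72.59700775146484)
tongs 0.93 [558.0, 190.2] 1242 [[0.48, -0.431, 0.002], [0.53, -0.35, 0.055], [0.555, -0.325, 0.106]]
((0.5069051384925842, -0.38771677017211914), (0.14543916285037994, 0.053612805902957916), 62.479190826416016)
board 0.69 [36.9, 28.6] 3791 [[0.668, 0.321, 0.004], [0.697, 0.337, 0.053], [0.734, 0.372, 0.105]]
((0.6905031204223633, 0.3756433129310608), (0.045118074864149094, 0.11232490092515945), 37.54071807861328)
board 0.58 [327.8, 139.2] 6365 [[0.487, -0.102, 0.013], [0.571, -0.029, 0.015], [0.633, 0.052, 0.017]]
((0.559222400188446, -0.024571239948272705), (0.12640272080898285, 0.14651472866535187), 24.71508026123047)
```

View pics/d.png

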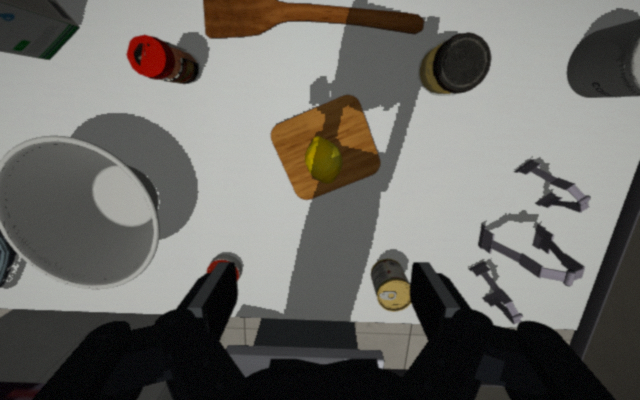

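The lemon is at (322,161) on its board, the long axis mostly along x. The target tongs are at (530,252), between two shorter pairs at (553,185) and (495,290). Moving above the tongs.

>>> {"method": "step_arm", "body": {
  "increments": [
    [[0.085,-0.03,0.08,0.02,0],[0.085,-0.127,0.314,0.09,0],[0.085,-0.127,0.314,0.09,0],[0.085,-0.127,0.314,0.09,0],[0.085,-0.127,0.314,0.09,0],[0.085,-0.127,0.314,0.09,0],[0.085,-0.127,0.314,0.09,0],[0.085,-0.127,0.314,0.09,0]]
  ]
}}

```text
clock: 4.65
eef_pos: [0.4289, -0.34, 0.2415]
ee_rot: [[0.999, 0.043, 0.0], [0.043, -0.999, 0.0], [0.0, -0.0, -1.0]]
contact_force: [0.1, 1.0, -0.1]
opening: 0.0849
```

```bash
python3 - <<'E'
from h import *
o=robot.get_obs(); print(o["clock"],o["eef_pos"],np.round(o["ee_rot"],3).tolist(),o["joint_pos"])
im,d,p=cap("wrist"); cv2.imwrite("pics/e.png",im[:,:,::-1])
X,u,v=pts(d,p)
b=(X[:,0]>.385)&(X[:,0]<.475)&(X[:,1]>-.41)&(X[:,1]<-.27)
for lo,hi in [(.005,.025),(.025,.045),(.045,.07),(.07,.09),(.09,.11),(.11,.125),(.125,.15)]:
    Y=X[b&(X[:,2]>lo)&(X[:,2]<hi)]
    for q in (Y[Y[:,1]<-.339],Y[Y[:,1]>=-.339]):
        if len(q)>3: print(lo,len(q),np.round(np.percentile(q[:,:2],[3,50,97],axis=0),4).tolist())
E
```

```text
4.65 [ 0.42893263 -0.34001307  0.24145566] [[0.999, 0.043, 0.0], [0.043, -0.999, 0.0], [0.0, -0.0, -1.0]] [-4.66762686e+01  1.60891052e+00  9.84419951e+01  2.68258500e-02
  7.99578876e+01  4.08737868e+01]
0.005 68 [[0.4186, -0.3919], [0.4424, -0.3857], [0.4532, -0.3605]]
0.005 69 [[0.4207, -0.3127], [0.4392, -0.2923], [0.4542, -0.2754]]
0.025 47 [[0.4161, -0.3867], [0.4378, -0.3857], [0.448, -0.3841]]
0.025 52 [[0.4119, -0.2943], [0.435, -0.2925], [0.4443, -0.2911]]
0.045 65 [[0.425, -0.3849], [0.4319, -0.3809], [0.4379, -0.3774]]
0.045 64 [[0.422, -0.3006], [0.4299, -0.297], [0.4348, -0.293]]
0.07 62 [[0.4251, -0.377], [0.4332, -0.3736], [0.4388, -0.3697]]
0.07 57 [[0.4222, -0.308], [0.4301, -0.3047], [0.4368, -0.3016]]
0.09 14 [[0.4385, -0.3693], [0.4393, -0.3678], [0.4395, -0.3665]]
0.09 14 [[0.4367, -0.3114], [0.437, -0.3098], [0.4373, -0.3082]]
0.11 13 [[0.4292, -0.3676], [0.4393, -0.3662], [0.4396, -0.365]]
0.11 17 [[0.4203, -0.3131], [0.437, -0.3119], [0.4375, -0.3101]]
0.125 548 [[0.4222, -0.3666], [0.4304, -0.3517], [0.4383, -0.3396]]
0.125 538 [[0.4219, -0.3385], [0.4296, -0.3267], [0.4384, -0.3116]]
```

View pics/e.png

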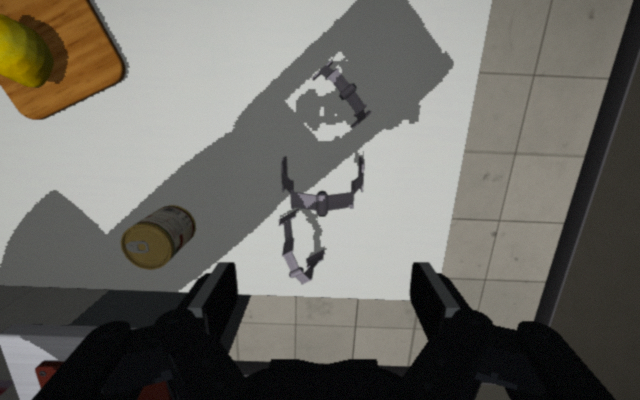

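The target tongs sit centred under the gripper at (322,200), clear of the neighbours at (345,90) and (300,245). Descending and closing lightly.

>>> {"method": "step_arm", "body": {
  "increments": [
    [[0.085,0.001,-0.001,0.03,0],[0.085,0.001,-0.001,0.07,0],[0.085,0.001,-0.001,0.1,0],[0.085,0.001,-0.001,0.13,0],[0.085,0.001,-0.001,0.15,0],[0.085,0.001,-0.001,0.159,0],[0.085,0.001,-0.001,0.159,0],[0.07,0.001,-0.001,0.159,0],[0.065,0.001,-0.001,0.159,0],[0.062,0.001,-0.001,0.159,0],[0.06,0.001,-0.001,0.159,0],[0.058,0.001,-0.001,0.159,0],[0.056,0.001,-0.001,0.159,0],[0.055,0.001,-0.001,0.159,0],[0.055,0.001,-0.001,0.159,0],[0.055,0.001,-0.001,0.159,0]]
  ]
}}

```text
clock: 6.7
eef_pos: [0.4315, -0.3414, 0.0859]
ee_rot: [[0.999, 0.043, 0.004], [0.043, -0.999, -0.004], [0.004, 0.005, -1.0]]
contact_force: [-1.1, 1.3, 15.0]
opening: 0.0552
```

```bash
cat > tg.py <<'E'
from h import *
import sys
o=robot.get_obs(); print(o["clock"],o["eef_pos"],np.round(o["contact_force"],2),o["opening"])
im,d,p=cap("side"); x,y=o["eef_pos"][:2]
X,u,v=pts(d,p)
z0=float(sys.argv[1]) # expected tongs base z
R=o["ee_rot"][:, :2]; L=(X[:,:2]-o["eef_pos"][:2])@R[:2]
b=(np.abs(L[:,0])<.03)&(np.abs(L[:,1])<.065)
for lo,hi in [(-.02,.0),(.0,.02),(.02,.045),(.045,.07),(.07,.09)]:
    m=b&(X[:,2]>lo+z0)&(X[:,2]<hi+z0)
    for s in (-1,1):
        q=np.c_[L,X[:,2:]][m&(L[:,1]*s>0)]
        if len(q)>3: print(lo,s,len(q),np.round(np.percentile(q,[3,50,97],axis=0),3).tolist())
q=proj([o["eef_pos"]],p)[0].astype(int); c=im[max(0,q[1]-45):q[1]+60,max(0,q[0]-70):q[0]+70]
cv2.imwrite(sys.argv[2],cv2.resize(c,None,fx=5,fy=5,interpolation=2)[:,:,::-1])
E
python3 tg.py 0 pics/f.png
```

```text
6.7 [ 0.43153377 -0.34144368  0.08586163] [-1.05  1.29 14.97] 0.055192489196488524
-0.02 -1 91 [[-0.028, -0.061, -0.004], [-0.01, -0.025, -0.001], [0.014, -0.002, -0.0]]
-0.02 1 131 [[-0.029, 0.004, -0.004], [-0.006, 0.041, -0.001], [0.029, 0.063, -0.0]]
0.0 -1 178 [[-0.029, -0.061, 0.0], [-0.012, -0.03, 0.002], [0.024, -0.001, 0.017]]
0.0 1 256 [[-0.028, 0.002, 0.0], [-0.002, 0.04, 0.002], [0.029, 0.063, 0.016]]
0.02 -1 47 [[-0.018, -0.04, 0.021], [-0.003, -0.037, 0.031], [0.013, -0.036, 0.041]]
0.02 1 59 [[-0.018, 0.037, 0.021], [-0.003, 0.04, 0.033], [0.014, 0.042, 0.044]]
0.045 -1 15 [[-0.008, -0.035, 0.047], [-0.002, -0.033, 0.055], [0.005, -0.03, 0.066]]
0.045 1 36 [[-0.008, 0.032, 0.045], [-0.001, 0.035, 0.058], [0.005, 0.04, 0.069]]
0.07 -1 12 [[-0.009, -0.029, 0.07], [-0.005, -0.027, 0.081], [0.001, -0.025, 0.089]]
0.07 1 14 [[-0.006, 0.029, 0.07], [-0.0, 0.031, 0.074], [0.005, 0.035, 0.079]]
```

The jaws show 78 mm apart with the tongs held evenly. The 15 N upward comes from the pads swinging forward and pushing the feet down. Lifting will release it.

>>> {"method": "step_arm", "body": {
  "increments": [
    [[0.055,0,0,-0.005,0],[0.055,0,0,-0.01,0],[0.055,0,0,-0.02,0],[0.055,0,0,-0.035,0],[0.055,0,0,-0.05,0],[0.055,0,0,-0.07,0],[0.055,0,0,-0.09,0],[0.055,0,0,-0.11,0],[0.055,0,0,-0.12,0],[0.055,0,0,-0.12,0]]
  ]
}}

```text
clock: 8.0
eef_pos: [0.4301, -0.3397, 0.2035]
ee_rot: [[0.999, 0.043, 0.001], [0.043, -0.999, -0.002], [0.001, 0.002, -1.0]]
contact_force: [-0.1, 0.0, -1.2]
opening: 0.055
```

```bash
python3 tg.py 0.12 pics/f.png
```

```text
8.0 [ 0.4301092  -0.33974948  0.2034716 ] [-0.11  0.03 -1.16] 0.055031212629525074
-0.02 -1 11 [[-0.019, -0.036, 0.116], [-0.005, -0.035, 0.119], [0.008, -0.033, 0.12]]
-0.02 1 7 [[-0.02, 0.035, 0.117], [-0.007, 0.036, 0.119], [0.016, 0.037, 0.12]]
0.0 -1 66 [[-0.019, -0.038, 0.121], [-0.003, -0.036, 0.131], [0.012, -0.033, 0.139]]
0.0 1 48 [[-0.02, 0.036, 0.121], [-0.002, 0.039, 0.132], [0.015, 0.041, 0.139]]
0.02 -1 60 [[-0.018, -0.039, 0.141], [-0.002, -0.036, 0.15], [0.015, -0.035, 0.162]]
0.02 1 65 [[-0.017, 0.037, 0.141], [-0.001, 0.039, 0.151], [0.015, 0.041, 0.163]]
0.045 -1 22 [[-0.008, -0.035, 0.166], [-0.001, -0.032, 0.176], [0.006, -0.028, 0.189]]
0.045 1 49 [[-0.008, 0.03, 0.166], [-0.001, 0.035, 0.176], [0.006, 0.038, 0.189]]
0.07 -1 16 [[-0.009, -0.029, 0.191], [-0.003, -0.026, 0.198], [0.003, -0.023, 0.206]]
0.07 1 14 [[-0.01, 0.028, 0.191], [-0.004, 0.03, 0.195], [0.004, 0.033, 0.209]]
```

View pics/f.png

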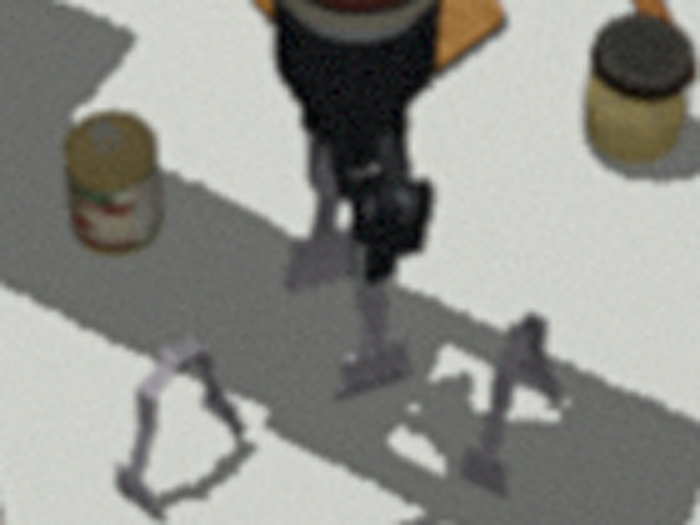

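The target tongs are now held by the grip strips, hanging straight, and the two shorter pairs are undisturbed. The jaws are about 75 mm apart and the feet 87 mm below the TCP. Next I'll go near the lemon, aligned to about 20°, and look again.

>>> {"method": "step_arm", "body": {
  "increments": [
    [[0.055,0.002,-0.01,-0.02,-0.02],[0.055,0.008,-0.03,-0.05,-0.05],[0.055,0.015,-0.06,-0.08,-0.08],[0.055,0.022,-0.09,-0.08,-0.11],[0.055,0.03,-0.12,-0.08,-0.14],[0.055,0.038,-0.155,-0.08,-0.17],[0.055,0.046,-0.19,-0.08,-0.2],[0.055,0.054,-0.22,-0.08,-0.23],[0.055,0.061,-0.25,-0.08,-0.26],[0.055,0.067,-0.275,-0.08,-0.285],[0.055,0.071,-0.29,-0.08,-0.3],[0.055,0.073,-0.295,-0.08,-0.305],[0.055,0.073,-0.295,-0.08,-0.305]]
  ]
}}

```text
clock: 9.68
eef_pos: [0.49, -0.0416, 0.2824]
ee_rot: [[0.94, 0.341, -0.0], [0.341, -0.94, -0.0], [-0.0, 0.0, -1.0]]
contact_force: [-0.0, -0.4, -1.1]
opening: 0.055
```

```bash
python3 lem.py pics/g.png; python3 tg.py 0.195 pics/g2.png
```

```text
9.675 [ 0.49002511 -0.04161661  0.28239704] [[0.94, 0.341, -0.0], [0.341, -0.94, -0.0], [-0.0, 0.0, -1.0]] [-1.40364698e+01 -7.68236647e+00  1.02976141e+02 -2.12958087e-02
  8.47094504e+01  5.60241612e+01] [-0.03837966 -0.37201176 -1.05441738]
lemon 0.81 [322.8, 120.9] 1928 [[0.517, -0.048, 0.014], [0.549, -0.021, 0.058], [0.579, 0.004, 0.066]]
((0.5474879145622253, -0.022013980895280838), (0.05579344183206558, 0.05603799223899841), 62.55824279785156)
fit 1.5439385157570709 [ 0.54627115 -0.02261505] 22.16792534653223
fit 1.5439385191609452 [ 0.54627123 -0.02261526] 22.17882030926524
fit 1.5439385168421054 [ 0.54627123 -0.02261525] 22.178288358967876
fit 1.543938522475592 [ 0.54627113 -0.02261503] 22.166439327854818
lemon 0.3 [320.2, 315.3] 7887 [[0.373, -0.083, 0.003], [0.491, -0.041, 0.327], [0.516, -0.003, 0.343]]
((0.41349124908447266, -0.08516113460063934), (0.2236989587545395, 0.08217981457710266), 29.17159080505371)
fit 3650.4696394241446 [ 0.49126319 -0.04220528] 177.69625951697975
fit 3649.568756927758 [ 0.49119327 -0.04209057] 49.06515388557418
fit 3645.5519249524195 [ 0.491
[... 788 characters left out ...]
4  -0.78  0.25] 0.05514507437087565
0.0 -1 58 [[-0.02, -0.039, 0.197], [-0.002, -0.036, 0.205], [0.017, -0.032, 0.214]]
0.0 1 42 [[-0.021, 0.035, 0.197], [-0.003, 0.038, 0.206], [0.016, 0.04, 0.215]]
0.02 -1 52 [[-0.018, -0.039, 0.216], [-0.003, -0.037, 0.227], [0.013, -0.034, 0.239]]
0.02 1 60 [[-0.019, 0.037, 0.217], [-0.002, 0.039, 0.227], [0.015, 0.041, 0.238]]
0.045 -1 19 [[-0.009, -0.036, 0.241], [-0.004, -0.032, 0.253], [0.004, -0.03, 0.262]]
0.045 1 34 [[-0.009, 0.031, 0.24], [-0.003, 0.035, 0.253], [0.005, 0.038, 0.263]]
0.07 -1 21 [[-0.009, -0.03, 0.266], [-0.003, -0.027, 0.276], [0.003, -0.024, 0.284]]
0.07 1 21 [[-0.01, 0.028, 0.266], [-0.004, 0.03, 0.274], [0.003, 0.033, 0.282]]
```

View pics/g.png

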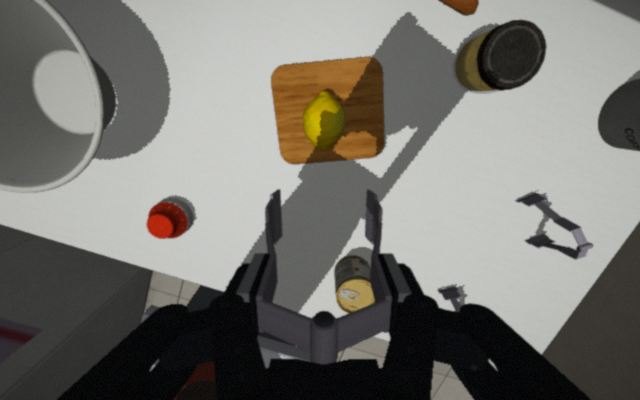

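The lemon at (323,120) lies with its long axis along the tool x. The jaws at columns 275 and 370 straddle its line evenly. Fits from two views agree: centre (0.546,-0.0225), yaw about 21°. Moving over it, then down.

>>> {"method": "step_arm", "body": {
  "increments": [
    [[0.055,0.01,0,0,-0.01],[0.055,0.025,0.001,0,-0.03],[0.055,0.045,0.001,0,-0.03],[0.055,0.057,0.001,0.01,-0.03],[0.055,0.061,0.001,0.03,-0.03],[0.055,0.061,0.001,0.055,-0.03],[0.055,0.061,0.001,0.075,-0.03],[0.055,0.061,0.001,0.09,-0.03],[0.055,0.061,0.001,0.1,-0.03],[0.055,0.061,0.001,0.1,-0.03],[0.055,0.061,0.001,0.1,-0.03]]
  ]
}}

```text
clock: 11.3
eef_pos: [0.5482, -0.0217, 0.1831]
ee_rot: [[0.929, 0.369, 0.001], [0.369, -0.929, -0.0], [0.001, 0.001, -1.0]]
contact_force: [-0.1, 0.4, -1.3]
opening: 0.0551
```

```bash
python3 lem.py pics/h.png | head -6; python3 tg.py 0.095 pics/h2.png
```

```text
11.3 [ 0.54822315 -0.02173825  0.18309332] [[0.929, 0.369, 0.001], [0.369, -0.929, -0.0], [0.001, 0.001, -1.0]] [-1.05068498e+01  4.42466829e+00  1.01927516e+02 -6.42788589e-04
  7.35708457e+01  5.78469557e+01] [-0.08270788  0.41828679 -1.34675076]
lemon 0.79 [321.8, 191.8] 2794 [[0.519, -0.046, 0.015], [0.554, -0.019, 0.059], [0.58, 0.004, 0.067]]
((0.5481471419334412, -0.020915847271680832), (0.05563709884881973, 0.05601548030972481), 63.66064453125)
fit 2.0838230688043287 [ 0.54588039 -0.02241846] 20.893791237326855
fit 2.083823065040335 [ 0.54588047 -0.02241867] 20.898537327991995
11.5 [ 0.54817946 -0.02170704  0.18308655] [-0.01  0.06 -0.86] 0.05491446353566027
0.0 -1 47 [[-0.02, -0.038, 0.098], [-0.002, -0.036, 0.105], [0.015, -0.032, 0.115]]
0.0 1 29 [[-0.022, 0.036, 0.098], [-0.004, 0.038, 0.106], [0.016, 0.04, 0.113]]
0.02 -1 40 [[-0.019, -0.04, 0.117], [-0.004, -0.037, 0.128], [0.014, -0.034, 0.139]]
0.02 1 49 [[-0.02, 0.037, 0.116], [-0.002, 0.039, 0.128], [0.015, 0.041, 0.139]]
0.045 -1 17 [[-0.009, -0.035, 0.141], [-0.003, -0.033, 0.153], [0.005, -0.028, 0.164]]
0.045 1 27 [[-0.01, 0.028, 0.144], [-0.003, 0.035, 0.154], [0.006, 0.039, 0.164]]
0.07 -1 12 [[-0.008, -0.03, 0.167], [-0.004, -0.028, 0.175], [0.006, -0.024, 0.183]]
0.07 1 17 [[-0.009, 0.028, 0.166], [-0.003, 0.03, 0.174], [0.004, 0.032, 0.18]]
```

View pics/h.png

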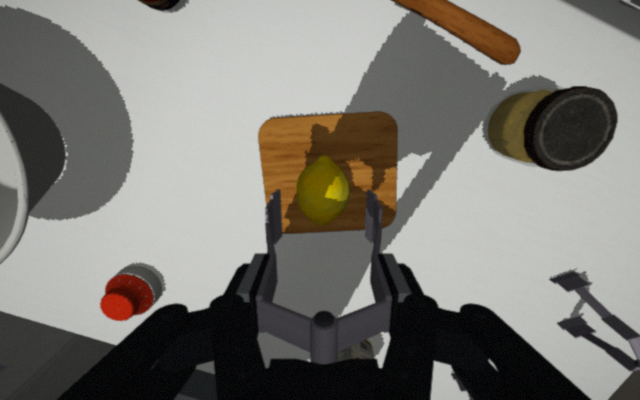

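The lemon at (323,190) is centred between the jaws at columns 275 and 372, aligned along the tool x. Going down and closing.

>>> {"method": "step_arm", "body": {
  "increments": [
    [[0.055,0,0,0.015,0],[0.055,0,0,0.03,0],[0.055,0,0,0.045,0],[0.055,0,0,0.06,0],[0.055,0,0,0.068,0],[0.055,0,0,0.073,0],[0.055,0,0,0.073,0],[0.054,0,0,0.073,0],[0.053,0,0,0.073,0],[0.052,0,0,0.073,0],[0.051,0,0,0.073,0],[0.05,0,0,0.073,0],[0.049,0,0,0.073,0],[0.048,0,0,0.073,0],[0.047,0,0,0.073,0],[0.046,0,0,0.073,0],[0.045,0,0,0.073,0],[0.045,0,0,0.073,0],[0.045,0,0,0.073,0]]
  ]
}}

```text
clock: 13.92
eef_pos: [0.5479, -0.0217, 0.1095]
ee_rot: [[0.929, 0.369, 0.0], [0.369, -0.929, -0.0], [0.0, 0.0, -1.0]]
contact_force: [0.7, -1.9, 2.2]
opening: 0.0501
```

```bash
python3 tg.py 0.02 pics/i.png
```

```text
13.925 [ 0.54789465 -0.0217179   0.10949868] [ 0.75 -1.94  2.22] 0.05005209786392059
-0.02 -1 71 [[-0.029, -0.063, 0.008], [-0.02, -0.044, 0.013], [0.003, -0.005, 0.017]]
-0.02 1 208 [[-0.029, 0.003, 0.009], [-0.004, 0.039, 0.013], [0.028, 0.063, 0.016]]
0.0 -1 5 [[-0.02, -0.028, 0.032], [-0.016, -0.028, 0.035], [-0.012, -0.027, 0.039]]
0.0 1 34 [[-0.027, 0.005, 0.025], [-0.015, 0.025, 0.034], [0.015, 0.029, 0.039]]
0.02 -1 73 [[-0.027, -0.03, 0.044], [-0.009, -0.015, 0.056], [0.013, -0.002, 0.064]]
0.02 1 122 [[-0.026, 0.001, 0.041], [-0.011, 0.015, 0.054], [0.023, 0.031, 0.064]]
0.045 -1 19 [[-0.009, -0.027, 0.066], [-0.004, -0.025, 0.075], [0.004, -0.004, 0.089]]
0.045 1 25 [[-0.011, 0.001, 0.065], [-0.004, 0.028, 0.075], [0.005, 0.031, 0.09]]
0.07 -1 13 [[-0.01, -0.024, 0.092], [-0.002, -0.021, 0.1], [0.004, -0.019, 0.109]]
0.07 1 14 [[-0.01, 0.021, 0.092], [-0.006, 0.025, 0.098], [0.001, 0.029, 0.103]]
```

View pics/i.png

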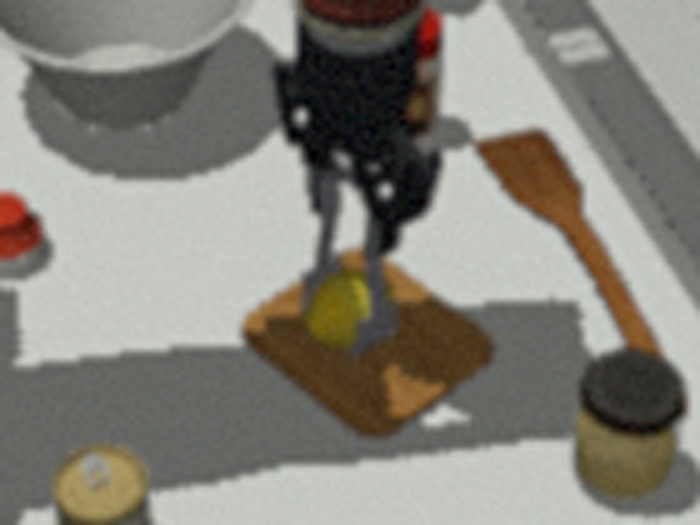

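The paddles are closed on the lemon across its width, at crop (350,310). The opening stalled at 50.1 mm as expected. Lifting slowly.

>>> {"method": "step_arm", "body": {
  "increments": [
    [[0.045,0,0,-0.003,0],[0.045,0,0,-0.008,0],[0.045,0,0,-0.016,0],[0.045,0,0,-0.026,0],[0.045,0,0,-0.038,0],[0.045,0,0,-0.052,0],[0.045,0,0,-0.066,0],[0.045,0,0,-0.08,0],[0.045,0,0,-0.095,0],[0.045,0,0,-0.11,0],[0.045,0,0,-0.125,0],[0.045,0,0,-0.138,0],[0.045,0,0,-0.148,0],[0.045,0,0,-0.155,0],[0.045,0,0,-0.16,0],[0.045,0,0,-0.16,0]]
  ]
}}

```text
clock: 15.98
eef_pos: [0.5478, -0.0216, 0.2695]
ee_rot: [[0.929, 0.369, 0.0], [0.369, -0.929, -0.0], [0.0, 0.0, -1.0]]
contact_force: [-0.0, -0.1, -1.9]
opening: 0.0503
```

```bash
cat > chk.py <<'E'
from h import *
import sys
o=robot.get_obs(); print(o["clock"],o["eef_pos"],np.round(o["contact_force"],2),o["opening"],np.round(o["joint_pos"],1))
cs=[]
for n in ["side","scene"]:
    im,d,p=cap(n)
    for l in ["lemon","bowl"]:
        for r in robot.cut_out(n,l)[:1]:
            X,u,v=pts(d,p,r["region"]); print(n,l,round(r["conf"],2),len(X),np.round(np.percentile(X,[3,50,97],axis=0),3).tolist())
    X,u,v=pts(d,p); m=(X[:,2]>.1)&(X[:,2]<.115)&(np.hypot(X[:,0]-.47,X[:,1]-.3)<.125);print("rim",cv2.minEnclosingCircle(X[m][:,:2].astype(np.float32)))
    q=proj([o["eef_pos"]],p)[0].astype(int); c=im[max(0,q[1]-40):q[1]+50,max(0,q[0]-60):q[0]+60]
    cs.append(cv2.resize(c,(400,300),interpolation=2))
cv2.imwrite(sys.argv[1],np.hstack(cs)[:,:,::-1])
E
python3 chk.py pics/j.png
```

```text
15.975 [ 0.54780301 -0.02163284  0.26948639] [-0.04 -0.09 -1.92] 0.05028448274070702 [-10.5   0.7  96.3   0.   82.9  57.8]
side lemon 0.5 180 [[0.517, -0.047, 0.19], [0.536, -0.034, 0.214], [0.559, -0.012, 0.224]]
side bowl 0.8 1823 [[0.38, 0.208, 0.004], [0.473, 0.344, 0.067], [0.559, 0.391, 0.106]]
rim ((0.4702219069004059, 0.2939166724681854), 0.10905253887176514)
scene lemon 0.51 63 [[0.516, -0.034, 0.201], [0.551, -0.016, 0.214], [0.574, 0.001, 0.224]]
scene bowl 0.68 1900 [[0.377, 0.203, -0.003], [0.484, 0.266, 0.057], [0.559, 0.382, 0.108]]
rim ((0.4646855592727661, 0.2959206700325012), 0.10766050219535828)
```

The lemon is up: 1.9 N matches tongs plus lemon, and its top is at 0.224 m. Carrying it smoothly over the bowl centre at (0.468,0.296).

>>> {"method": "step_arm", "body": {
  "increments": [
    [[0.045,0.001,-0.005,0,0],[0.045,0.002,-0.015,0,0],[0.045,0.004,-0.03,0,0],[0.045,0.007,-0.05,0,0],[0.045,0.01,-0.073,0,0],[0.045,0.013,-0.097,0,0],[0.045,0.017,-0.122,0,0],[0.045,0.02,-0.147,0,0],[0.045,0.024,-0.172,0,0],[0.045,0.027,-0.197,0,0],[0.045,0.031,-0.222,0,0],[0.045,0.034,-0.246,0,0],[0.045,0.037,-0.269,0,0],[0.045,0.04,-0.289,0,0],[0.045,0.042,-0.305,0,0],[0.045,0.044,-0.316,0,0],[0.045,0.045,-0.322,0,0],[0.045,0.045,-0.324,0,0],[0.045,0.045,-0.324,0,0],[0.045,0.045,-0.324,0,0]]
  ]
}}

```text
clock: 18.77
eef_pos: [0.4702, 0.2957, 0.2693]
ee_rot: [[0.93, 0.368, 0.0], [0.368, -0.93, -0.0], [0.0, 0.0, -1.0]]
contact_force: [0.5, -0.3, -1.5]
opening: 0.0501
```

```bash
python3 chk.py pics/k.png
```

```text
18.775 [0.47021427 0.29571515 0.26930692] [ 0.52 -0.28 -1.52] 0.05013437558892805 [24.   1.8 95.3 -0.  82.9 92.4]
side lemon 0.6 69 [[0.443, 0.272, 0.193], [0.454, 0.281, 0.212], [0.47, 0.297, 0.224]]
side bowl 0.77 1841 [[0.379, 0.209, 0.002], [0.471, 0.343, 0.065], [0.56, 0.391, 0.106]]
rim ((0.4668760895729065, 0.29422688484191895), 0.1080893948674202)
scene lemon 0.59 111 [[0.438, 0.244, 0.08], [0.463, 0.301, 0.214], [0.536, 0.322, 0.226]]
scene bowl 0.79 1618 [[0.375, 0.205, -0.003], [0.474, 0.276, 0.047], [0.56, 0.383, 0.109]]
rim ((0.466164767742157, 0.29696226119995117), 0.10744097828865051)
```

View pics/k.png

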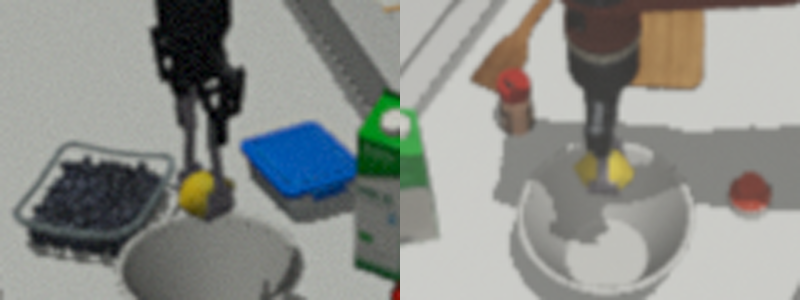

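The lemon is held in the tongs above the bowl, at (205,192) in the left crop and (605,170) in the right. It is at about (0.468,0.295), with its underside near 0.17 m against a rim at 0.107 m. The bowl hasn't moved and the grip reading is steady, so I'm handing in.

```bash
python3 -c "
from h import *
print(robot.sign_off()); o=robot.get_obs(); print(o['clock'],o['opening'],o['contact_force'])"
```

```text
the job is handed in; nothing more can be done
None
the job is handed in; nothing more can be done
```

The job is handed in with the lemon still held in the tongs above the bowl. I gripped the 142 mm tongs, the tallest of three pairs, closed them across the lemon's width on the board, lifted it and carried it over the bowl.

**Last checks, at 18.8 s of the 51 s allowed:**
- **Lemon:** it is within a few mm of the bowl's centre. Its underside is about 0.17 m up, roughly 65 mm above the rim.
- **Grip:** the finger opening stayed at 50.1–50.3 mm from the lift on. The wrist read about 1.5–1.9 N, against 1.7 N for the tongs and lemon together.
- **Bowl:** its measured position is unchanged within about 2–3 mm.
- **Other things:** I only judged these by eye in the pictures, where none looked moved or knocked over. I took no measurement of them at the end.

**Readings that were off:**
- **Push while gripping the tongs:** closing on them pressed their feet onto the counter with about 15 N and raised the TCP about 4 mm. This cleared once they were lifted.
- **Final lemon detection:** the scene camera's outline of the lemon also took in some of the bowl. I relied on its median and on the side camera.

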